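# Test the forecourt alarm unit and snap its stud cap back on

## Task

Finish the weekly check of the forecourt alarm unit on the duty desk: first press its yellow test button fully down and let it spring back up. Then take the red cap from the desk, set it mouth down over the steel stud of the unit and press until it clicks past the catch and sits fully home, and keep pressing after the click: finish while still pressing the cap firmly down. Do not knock over or push about the stapler, the rubber stamp or the ink pad.

Things in the scene. Friction and masses are not known exactly. Their poses are not given: they have to be found in the camera images.
- test_button_top (a point): centre of the top face of the yellow round test button (30 mm across) in a black round housing (46 mm across, 12 mm high) on the +y half (left, seen from the robot) of the alarm unit's flat top. At rest the point is 67 mm above the desk, 10 mm above its housing. It moves straight down with the button.
- test_button (a joint): travel of the test button: 0 m up (at rest), 0.006 m fully down; its spring needs 1.5 N to start and 5 N at the bottom and pushes it back up when let go
- stud_foot (a point): centre of the foot of the steel stud, on the top face of the round black plinth (52 mm across, 8 mm high) on which the cap's rim rests when home, on the -y half (right, seen from the robot) of the unit; 53 mm above the desk; z points up along the stud. The stud is 27 mm across and 34 mm high, its top 7 mm tapered to 17 mm across.
- stud_top (a point): centre of the stud's top face, 34 mm above stud_foot. Four sprung brass balls, 8 mm above the foot, stand 3.5 mm out of the stud's side: the catch. The cap's lip meets them about 12 mm above home; they give way at a push of about 10 N (7 to 10 mm above home), then the push needed drops suddenly and the cap snaps down to home.
- console: the alarm unit, a white flat box fixed to the desk, 170 mm (its x) by 250 mm (its y) by 45 mm high; origin at the centre of its underside. The test button is 65 mm from its centre to its +y side, the stud 65 mm to its -y side; 130 mm between them.
- cap_center (a point): centre (half-way up) of the loose red round plastic cap, 44 mm across and 48 mm high, 30 to 65 g, standing mouth down on the desk; z points up. It is a hollow cup: closed top 6 mm thick, bore 36 mm across, 42 mm deep, with a 3 mm high inner lip at the mouth that narrows it to 30 mm. When the cap is home on the stud, this point is 24 mm above stud_foot.
- cap: the same red cap; origin at the centre of its open lower rim
- stapler_center (a point): centre of a loose blue and black stapler, 110 x 34 x 35 mm (bystander, to be left alone)
- stamp_center (a point): centre (half-way up) of a loose wooden rubber stamp standing on its 38 mm wide foot, 70 mm high (bystander, to be left alone)
- ink_pad_center (a point): centre of a loose blue ink pad tin, 75 x 110 x 18 mm (bystander, to be left alone)
There are look-alikes about, which are no part of the job. Leave any purple look-alike of the cap alone.

How it is judged:
By the outcome, as a careful person would: the job done as asked, in the order asked, and still so for the second after the job is handed in, while the arm keeps its last pose, push and grip.
It also fails if it takes over 70 s, if anything falls off the work surface, if the arm or the gripper's body presses on something with over 40 N, if the wrist force passes 120 N, or if a joint passes its speed limit or range.

## Robot

A 6-joint arm with a two-finger parallel gripper is mounted at the origin on the work surface. World frame = base frame: x ahead of the robot, y to its left, z up, the work surface at z = 0. Lengths are in mm, angles in degrees, forces in N, time in s.
With the tool pointing down it reaches from about 350 to 850 mm from the base axis. Payload 8.1 kg.
Tool frame: the origin (TCP) lies midway between the tips of the shut fingers; the grasp point (between the pads) lies 19 mm behind it (r.grasp_offset is the distance from the TCP to the grasp point, in mm); z points along the fingers, x is the direction in which the jaws open and shut, and the axes are right-handed (so a half turn about z gives the same grasp; the last joint's range is limited). The gripper opens to 85 mm and grips with 20 to 120 N. Pads are 22 mm wide; open, the fingers measure 114 mm over their backs; the gripper's body (76 mm by 85 mm) begins 54 mm behind the grasp point. The pads swing forward as they close: fully open they stand 13 mm farther back than shut.
Start: joints at [64.378, 7.471, 85.268, -0, 87.261, -4.893], TCP at [212.354, 561.169, 231.292] pointing down, gripper open.
Joint ranges: [-169.43, 169.43], [-51.17, 129.36], [1.28, 143.12], [-76.62, 256.62], [0, 156.53], [-152.29, 152.29]. Speed limits (degrees/s): [136.94, 136.94, 159.86, 180, 180, 180].

## Interface

Orientations are given as [roll, pitch, yaw] about the fixed x, y, z axes, in that order (R = Rz(yaw) Ry(pitch) Rx(roll)).
In Python, from bench import r, optics, hand_in gives the robot as it stands.
- The arm moves only by the shell command python3 -m pendant 'ROWS' [FORCE]. ROWS is JSON, a list of rows, each a list of 5 numbers: the opening, from 0 (shut) to 1 (fully open), then the shift along the tool's x, y, z in mm, then the turn about the tool's z in degrees. A call has 1 to 10 rows; each row shifts and turns the commanded pose from where the row before left it, along the tool's axes as they then stand; what a row does not reach is not made up. A row lasts 1/10 s, in which the tool goes at most 50 mm and 8.59 degrees, less where a joint would pass 70% of its speed; a pose out of reach is approached as far as the arm can. A call with a gripper value outside its range is refused whole. The fingers move at their own pace and stop on an object; FORCE is the grip in N (left out, the last holds). Time passes only in rows, so rows that do not move let the fingers close. It gives the time, the measured TCP pose, the force and the opening at its end, in the units of the state.
- r.sense(): the state, without advancing time (a new reading comes with each control period).
- optics.snapshot(name): name is "scene" or "top" or "wrist"; returns (picture, depth): 420x560x3 uint8, blue, green, red; 420x560 float32, mm along the optical axis (not along the pixel's ray), 0 where there is no reading.
- optics.camera_params(name): a dict with "camera_matrix" (3x3 intrinsics, pixels), "eye" and "orientation" of the camera in the world. Camera axes: x right, y down, z forward; pixel columns grow to the right and rows downward; lengths in mm; the calibration is good to about 2 mm. A picture is of the moment at which its call begins: read the wrist's pose just before it. camera_params takes no time and is no camera call; for the wrist camera it gives the pose at the moment of the call.
- hand_in(): hands the job in, once; it reports no verdict.
Trained networks look in the newest picture that a camera, given by its name, has taken for a name from the list of things; names that differ only in an ending like _2 or _b are one class to them, and where a whole thing is asked for, a point or a joint stands for the part that bears it (a point fixed in the world has none). Each returns a list of dicts, best first, with "score" (0 to 1); they miss things now and then, are a little off and sometimes report something else, mostly with a low value. They report only what shows in the picture. A call takes as long as a camera call. They do not tell look-alikes from the thing itself.
- optics.search_frame(camera, query): "at" ([x, y, z] in mm, in world coordinates, good to about 4 mm: the middle of the surface that is visible of it).
The state is a dict: "time": time; "joint_pos": joint angles; "qd": joint speeds; "joint_efforts": joint torques, N m; "tool_pos": TCP position; "tcp_rot": TCP orientation; "ft_force": force on the tool from outside, world axes, zero at the start; "wrist_torque": the same for the moment, N m; "finger_gap": finger opening in mm.
Only numpy, scipy, OpenCV 4.12 (cv2) and the standard library are available. Lean on these libraries where they do the work, as an engineer would, in place of code of your own. Each camera call takes 0.05 s, during which the arm holds its last target. There are 200 camera calls.

## Working session

There is one attempt and no reset: what is moved stays moved. The work goes in short steps, Python scripts to look and compute and a shell command to move; the robot and the scene stay as the last step left them, time stands still between calls to the robot, and variables do not carry over. Pictures are saved under pics/ and viewed, about 8 in all and at most 12, crops included, and the job is handed in when it is done.

```bash
mkdir -p pics
python3 - <<'E'
from bench import r, optics
import cv2
print(r.sense())
for c in ("top","scene"):
    p,d=optics.snapshot(c); cv2.imwrite(f"pics/{c}1.png",p)
    print(c,optics.camera_params(c))
    for q in ("cap","test_button_top","stud_top","console","stapler_center","stamp_center","ink_pad_center"):
        print(q,[( [round(v) for v in h["at"]],round(h["score"],2)) for h in optics.search_frame(c,q)])
E
```

```text
{'time': 0.0, 'joint_pos': array([ 6.43777415e+01,  7.51370901e+00,  8.53293261e+01, -7.80263134e-04,
        8.72618661e+01, -4.89452599e+00]), 'qd': array([ 0.03105387,  0.04528259,  0.08125528, -0.16396926, -0.05371463,
        0.10491576]), 'joint_efforts': array([ 7.00832697e-04, -5.69386089e+01, -5.00570726e+01,  9.58537203e-05,
        1.44327982e-02, -1.32480599e-05]), 'tool_pos': array([212.11617076, 560.66711365, 230.25857161]), 'tcp_rot': array([-1.79991826e+02,  1.04585142e-01,  6.92723129e+01]), 'ft_force': array([ 0.86490798, -0.03569523, -0.14986525]), 'wrist_torque': array([ 0.03857677, -0.02198225,  0.00690447]), 'finger_gap': 85.6115989797664}
top {'camera_matrix': array([[422.44696591,   0.        , 276.74275179],
       [  0.        , 422.44696591, 212.50488535],
       [  0.        ,   0.        ,   1.        ]]), 'eye': array([ 487.99101071,   40.20035393, 1275.00847086]), 'orientation': array([-177.21216768,    0.5711823 ,  -91.13731568])}
cap [([579, -368, 48], 0.81), ([543, -303, 50], 0.74), ([567, -213, 48], 0.74), ([623, -286, 51], 0.65), ([605, 203, 66], 0
[... 250 characters left out ...]
303, 20], 0.69)]
ink_pad_center [([482, 449, 18], 0.62)]
scene {'camera_matrix': array([[381.52395284,   0.        , 290.45458247],
       [  0.        , 381.52395284, 208.36770461],
       [  0.        ,   0.        ,   1.        ]]), 'eye': array([1121.23219898, -511.30353774,  892.29973725]), 'orientation': array([-135.28938473,   -1.02907812,   48.33848338])}
cap [([560, -315, 47], 0.91), ([716, -315, 50], 0.82), ([596, -376, 45], 0.81), ([634, -294, 44], 0.72), ([572, -221, 48], 0.72)]
test_button_top []
stud_top [([606, 121, 42], 0.9)]
console [([602, 119, 38], 0.72)]
stapler_center [([491, -165, 32], 0.86)]
stamp_center [([445, -311, 22], 0.73)]
ink_pad_center [([489, 433, 18], 0.71)]
```

Run:
```python
import cv2,numpy as np
a=cv2.imread("pics/top1.png")
b=cv2.imread("pics/scene1.png")
# left: top; save side by side stacked in 800x600
cv2.imwrite("pics/v1.png",cv2.resize(a,(800,600),interpolation=cv2.INTER_CUBIC))
cv2.imwrite("pics/v2.png",b)
```

```text
(no output)
```

View pics/v1.png

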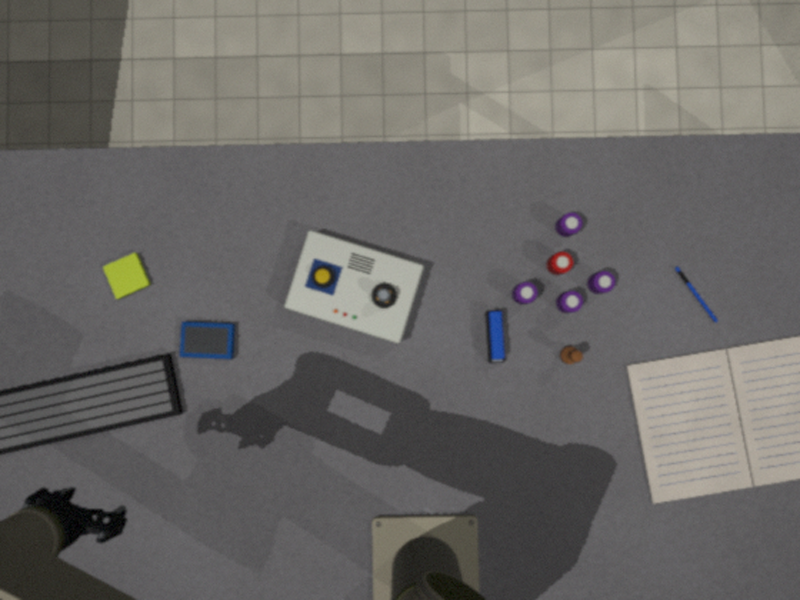

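View pics/v2.png

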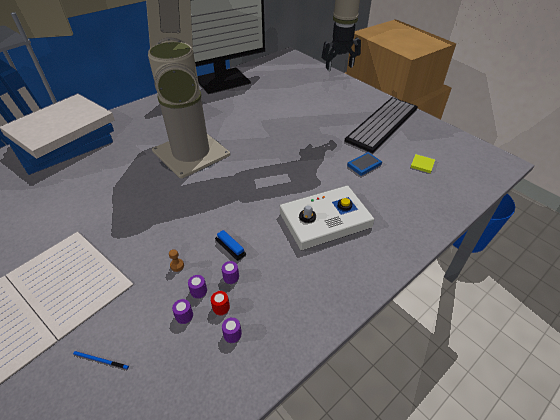

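Two pictures viewed so far. In the top view (800 px wide), the only red cap is at (560,262). The look-alikes are four purple caps at (570,223), (527,292), (570,300) and (603,281). The yellow button is at (322,275) and the stud at (384,294). Next I'll measure these and take a close crop.

```bash
cat > h.py <<'E'
from bench import r, optics
import cv2, numpy as np
from scipy.spatial.transform import Rotation as R
def cloud(c):
    P=optics.camera_params(c); p,d=optics.snapshot(c); d=d.astype(float)
    K=P["camera_matrix"]; M=R.from_euler("xyz",P["orientation"],degrees=True).as_matrix()
    v,u=np.indices(d.shape)
    X=np.stack([(u-K[0,2])/K[0,0]*d,(v-K[1,2])/K[1,1]*d,d],-1)@M.T+P["eye"]
    X[d==0]=np.nan
    return p,d,X
def project(c,x):
    P=optics.camera_params(c);M=R.from_euler("xyz",P["orientation"],degrees=True).as_matrix()
    q=P["camera_matrix"]@(M.T@(np.asarray(x)-P["eye"])); return q[:2]/q[2]
def top(X,xy,rad,zlo,zhi,ring=None):
    "min enclosing circle & mean of the points in a z-band near xy"
    m=(np.hypot(X[...,0]-xy[0],X[...,1]-xy[1])<rad)&(X[...,2]>zlo)&(X[...,2]<zhi)
    pts=X[m]
    if len(pts)<5: return None
    c,rr=cv2.minEnclosingCircle(pts[:,:2].astype(np.float32))
    return np.round(pts.mean(0),1),np.round(c,1),round(rr,1),len(pts)
E
python3 - <<'E'
from h import *
for c in("top","scene"):
    p,d,X=cloud(c)
    for n,xy,rad,a,b in [("red",(628,-290),35,41,60),("pA",(714,-311),35,41,60),("pB",(570,-217),35,41,60),("pC",(550,-309),35,41,60),("pD",(588,-372),35,41,60),("button",(607,200),30,60,75),("stud",(577,73),30,78,95),("plinth",(577,73),35,49,58),("stamp",(440,-305),40,50,80),("stapler",(484,-158),70,20,50),("console",(590,136),180,42,49)]:
        print(c,n,top(X,xy,rad,a,b))
    if c=="top":
        a=p[140:240,330:450]; b=p[160:250,180:320]
        v=np.hstack([cv2.resize(a,(480,400),interpolation=3)]); cv2.imwrite("pics/v3.png",v)
E
```

```text
top red (array([ 626.8, -288.6,   46.9]), array([ 627.3, -288.9]), 22.0, 178)
top pA (array([ 706.7, -309.9,   46.8]), array([ 707.2, -310.3]), 22.2, 173)
top pB (array([ 566.3, -213.8,   46.6]), array([ 566.8, -214.1]), 22.8, 177)
top pC (array([ 545.9, -305.5,   46.9]), array([ 546.7, -306. ]), 22.2, 175)
top pD (array([ 585.2, -372.5,   46.9]), array([ 586.1, -373. ]), 22.3, 177)
top button (array([606.4, 198.7,  65.6]), array([604.4, 198.4]), 20.3, 91)
top stud (array([565.1,  75.4,  84. ]), array([565.4,  75.4]), 12.8, 68)
top plinth (array([568. ,  74. ,  52.2]), array([575.4,  72.2]), 33.9, 150)
top stamp (array([ 436.6, -305.4,   63.4]), array([ 436.6, -306.5]), 12.6, 66)
top stapler (array([ 480.3, -153. ,   33. ]), array([ 478.6, -150.9]), 51.2, 313)
top console (array([586.4, 138. ,  44.8]), array([588.6, 137.3]), 146.2, 3479)
scene red (array([ 627.5, -292.4,   46.9]), array([ 625.3, -292.1]), 22.8, 219)
scene pA (array([ 707.4, -314. ,   47.1]), array([ 705.9, -313.6]), 22.7, 256)
scene pB (array([ 567.1, -218.1,   46.8]), array([ 565.3, -216.9]), 22.7, 184)
scene pC (array([ 547.1, -310. ,   47. ]), array([ 546.9, -308.4]), 22.6, 198)
scene pD (array([ 585.7, -376.4,   47.1]), array([ 583.6, -376.6]), 22.8, 235)
scene button (array([606.8, 194.5,  65.1]), array([605.1, 194.7]), 15.2, 55)
scene stud (array([568.3,  70.4,  83.5]), array([566. ,  71.5]), 13.5, 49)
scene plinth (array([570.9,  66.9,  52. ]), array([564.6,  72.8]), 26.2, 99)
scene stamp (array([ 439.7, -311.7,   62.3]), array([ 436.6, -310.8]), 12.5, 73)
scene stapler (array([ 484.7, -158.9,   32.3]), array([ 480.1, -157. ]), 51.8, 282)
scene console (array([589.8, 126.8,  44.2]), array([585.1, 133.2]), 145.8, 2352)
```

View pics/v3.png

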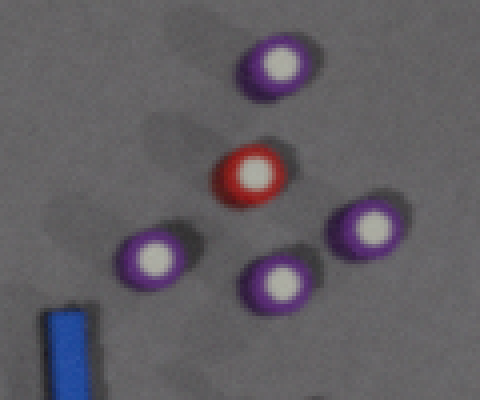

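One close crop viewed. The red cap is at (255,175), ringed by four purple caps, and it's the one I want, near world (627,-290). I'll now shut the gripper and go above the button.

```bash
python3 -m pendant '[[0,-18,45,6,0],[0,-18,45,6,0],[0,-18,45,6,0],[0,-18,45,6,0],[0,-18,45,6,0],[0,-18,45,6,0],[0,-18,45,6,0],[0,-18,45,6,0],[0,-18,45,6,0],[0,-18,45,6,0]]' 40; python3 -m pendant '[[0,-20,42,0,0],[0,0,0,0,0],[0,0,0,0,0]]'
python3 - <<'E'
from h import *
print(r.sense()["tool_pos"],r.sense()["tcp_rot"])
p,d,X=cloud("wrist"); cv2.imwrite("pics/v4.png",p)
print(optics.camera_params("wrist"))
hsv=cv2.cvtColor(p,cv2.COLOR_BGR2HSV)
m=cv2.inRange(hsv,(20,100,60),(35,255,255))>0
m&=(X[...,2]>60)&(X[...,2]<75)
if m.sum()>5: q=X[m]; print("button",q.mean(0),cv2.minEnclosingCircle(q[:,:2].astype(np.float32)),m.sum())
print("stud",top(X,(566,73),30,78,95),"but",top(X,(606,197),20,62,75))
E
```

```text
time: 1.9
tool_pos: [570.9, 232.0, 171.3]
tcp_rot: [180.0, -0.0, 69.3]
ft_force: [0.4, 1.4, -0.7]
finger_gap: 0.2
time: 2.2
tool_pos: [602.2, 198.9, 170.9]
tcp_rot: [-180.0, 0.0, 69.1]
ft_force: [-0.2, -0.3, 0.5]
finger_gap: -0.1
[602.22515883 198.86519943 170.92900703] [-1.79962902e+02  5.81625646e-03  6.91295889e+01]
{'camera_matrix': array([[324.00014466,   0.        , 280.19168468],
       [  0.        , 324.00014466, 210.85001987],
       [  0.        ,   0.        ,   1.        ]]), 'eye': array([531.32455003, 227.1680029 , 314.96856851]), 'orientation': array([1.62934753e+02, 9.45576279e-02, 6.92008864e+01])}
button [604.05213294 198.66744923  67.53949298] ((605.0745849609375, 198.27867126464844), 14.8240385055542) 1045
stud (array([563.6,  78.7,  85.6]), array([564.1,  75.4]), 13.8, 993) but (array([604.3, 198.6,  67.7]), array([605.1, 198.3]), 14.8, 1021)
```

View pics/v4.png

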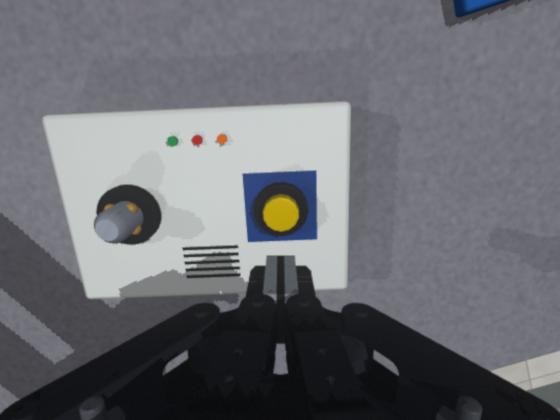

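Four viewed. The wrist view shows the yellow button at (281,213), the stud at (115,225) with its brass balls, and the shut fingertips at (281,275). Next I press the button.

```bash
python3 -m pendant '[[0,0,3,33,0],[0,0,0,33,0],[0,0,0,33,0],[0,0,0,0,0],[0,0,0,2,0],[0,0,0,2,0],[0,0,0,2,0],[0,0,0,0,0]]'; python3 -m pendant '[[0,0,0,2,0],[0,0,0,2,0],[0,0,0,0,0],[0,0,0,0,0]]'
```

```text
time: 3.05
tool_pos: [605.3, 199.2, 67.7]
tcp_rot: [179.9, -0.1, 69.3]
ft_force: [-0.5, 0.5, -0.3]
finger_gap: -0.1
time: 3.45
tool_pos: [605.2, 199.1, 63.0]
tcp_rot: [179.9, -0.1, 69.3]
ft_force: [2.0, 2.2, 3.9]
finger_gap: -0.3
```

```bash
python3 -m pendant '[[0,0,0,1,0],[0,0,0,1,0],[0,0,0,0,0],[0,0,0,0,0]]'; python3 -m pendant '[[0,0,0,1,0],[0,0,0,1,0],[0,0,0,0,0],[0,0,0,0,0]]'
```

```text
time: 3.85
tool_pos: [605.2, 199.1, 61.1]
tcp_rot: [179.9, -0.1, 69.3]
ft_force: [0.2, 1.0, 5.6]
finger_gap: -0.3
time: 4.25
tool_pos: [605.4, 199.2, 60.8]
tcp_rot: [179.9, -0.1, 69.3]
ft_force: [-4.9, -0.2, 18.4]
finger_gap: 0.4
```

The force rose to 18 N at z = 60.8, so the button is fully down. I'll lift off, turn toward the jaw yaw for the cap, and check that the button has sprung back.

```bash
python3 -m pendant '[[0,0,0,-20,0],[0,0,0,-45,0],[0,0,0,-45,-7],[0.6,0,0,0,-7],[0.6,0,0,0,-7],[0.6,0,0,0,-6],[0.6,0,0,0,0]]'
python3 - <<'E'
from h import *
p,d,X=cloud("wrist")
print("stud",top(X,(566,73),25,84,95),top(X,(566,73),25,78,95),"but",top(X,(605,198),20,62,75), "plinth", top(X,(565,75),30,50,57))
print([h for h in optics.search_frame("wrist","stud_top")][:2])
E
```

```text
time: 4.95
tool_pos: [603.6, 198.5, 167.1]
tcp_rot: [-179.9, 0.0, 96.4]
ft_force: [0.8, -0.8, 0.1]
finger_gap: 51.3
stud (array([563.8,  76.4,  87.3]), array([564. ,  75.6]), 12.1, 874) (array([563.3,  77.7,  85.7]), array([564.2,  75. ]), 13.8, 1248) but (array([604.1, 197.9,  67.7]), array([605., 198.]), 14.8, 1065) plinth (array([561.2,  81.9,  54.1]), array([564.1,  75. ]), 26.3, 1946)
[{'at': [571.0, 130.4, 44.0], 'score': 0.66}]
```

```bash
python3 -m pendant '[[0.8,-48,-3,0,0],[0.8,-48,-3,0,0],[0.8,-48,-3,0,0],[0.8,-48,-3,0,0],[0.8,-48,-3,0,0],[0.8,-48,-3,0,0],[0.8,-48,-3,0,0],[0.8,-48,-3,0,0],[0.8,-48,-3,0,0],[0.8,-48,-3,0,0]]'; python3 -m pendant '[[0.8,-7,-1,0,0],[0.8,0,0,0,0],[0.8,0,0,0,0]]'
python3 - <<'E'
from h import *
s=r.sense(); print(s["tool_pos"],s["tcp_rot"],s["joint_pos"])
p,d,X=cloud("wrist"); cv2.imwrite("pics/v5.png",p)
print("red",top(X,(627,-290),35,44,52)); print("pC",top(X,(546,-307),35,44,52),"pB",top(X,(566,-215),35,44,52))
t=top(X,(627,-290),35,44,52)[1]; a=np.radians(s["tcp_rot"][2]); dd=np.array(t)-s["tool_pos"][:2]
print("shift",dd@[np.cos(a),np.sin(a)],dd@[np.sin(a),-np.cos(a)])
E
```

```text
time: 6.05
tool_pos: [626.6, -283.4, 167.8]
tcp_rot: [-180.0, -0.0, 96.1]
ft_force: [1.0, 0.2, 0.7]
finger_gap: 68.5
time: 6.35
tool_pos: [626.7, -287.6, 167.6]
tcp_rot: [-180.0, -0.1, 96.2]
ft_force: [0.2, 1.0, -0.2]
finger_gap: 68.7
[ 626.6677401  -287.61701598  167.63579603] [-1.79950665e+02 -6.95992700e-02  9.61987023e+01] [-2.89268911e+01  2.32130088e+01  7.33961201e+01  2.87253462e-02
  8.34712677e+01 -1.25128909e+02]
red (array([ 624.6, -290.4,   49.1]), array([ 625.6, -290.2]), 21.9, 1990)
pC (array([ 544.7, -307.6,   49.3]), array([ 545. , -307.6]), 21.8, 2610) pB (array([ 564.5, -216.6,   49.1]), array([ 565., -216.]), 21.9, 2377)
shift -2.4525911658048667 -1.3403999091529153
```

View pics/v5.png

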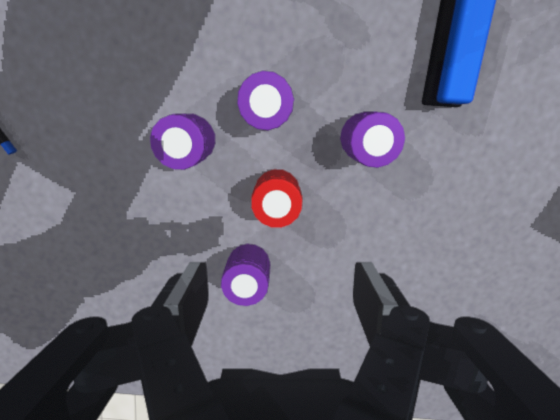

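Five viewed. The red cap is at (277,203), with purple caps at (265,100), (180,140), (375,140) and (245,280). The jaw line runs left–right and is clear of all of them. Descending to grasp.

```bash
python3 -m pendant '[[0.8,-2.4,-1.3,35,0],[0.8,0,0,35,0],[0.8,0,0,35,0],[0.8,0,0,20,0],[0.8,0,0,15,0],[0.8,0,0,14,0],[0.8,0,0,0,0]]' 90; python3 -m pendant '[[0.3,0,0,0,0],[0.3,0,0,0,0],[0.3,0,0,0,0],[0.3,0,0,0,0],[0.3,0,0,0,0],[0.3,0,0,0,0]]' 90
```

```text
time: 7.1
tool_pos: [625.1, -289.7, 12.5]
tcp_rot: [-179.9, -0.1, 96.3]
ft_force: [-0.9, -0.1, -0.5]
finger_gap: 68.5
time: 7.7
tool_pos: [627.3, -291.9, 16.6]
tcp_rot: [179.8, 0.1, 96.3]
ft_force: [0.7, 0.4, 6.4]
finger_gap: 42.2
```

```bash
python3 -m pendant '[[0.3,0,0,-10,0],[0.3,0,0,-30,0],[0.3,0,0,-40,0],[0.3,0,0,-50,0],[0.3,0,0,-40,0],[0.3,0,0,0,0],[0.3,0,0,0,0]]'
python3 - <<'E'
from h import *
s=r.sense(); print(s["tool_pos"],s["tcp_rot"],s["finger_gap"])
p,d,X=cloud("wrist"); P=p
p2,d2,X2=cloud("scene"); u=project("scene",s["tool_pos"]).astype(int)
c=p2[max(0,u[1]-60):u[1]+60,max(0,u[0]-60):u[0]+60]
cv2.imwrite("pics/v6.png",np.hstack([cv2.resize(c,(420,420),interpolation=3),p[:, 90:470]]))
t=s["tool_pos"]; m=(np.hypot(X[...,0]-t[0],X[...,1]-t[1])<60)&(X[...,2]>t[2]-40)
hsv=cv2.cvtColor(p,cv2.COLOR_BGR2HSV); red=(hsv[...,1]>120)&((hsv[...,0]<8)|(hsv[...,0]>172))&m
q=X[red]; print(len(q),q.min(0),q.max(0))
E
```

```text
time: 8.4
tool_pos: [626.8, -291.7, 187.0]
tcp_rot: [179.8, 0.1, 96.3]
ft_force: [-0.6, 0.2, -1.2]
finger_gap: 42.3
[ 626.75198337 -291.67032038  186.95812956] [1.79814552e+02 1.34128999e-01 9.62615920e+01] 42.30893533534209
8520 [ 602.9933328  -313.13710634  172.78063157] [ 647.99621045 -268.84579649  221.24090468]
```

View pics/v6.png

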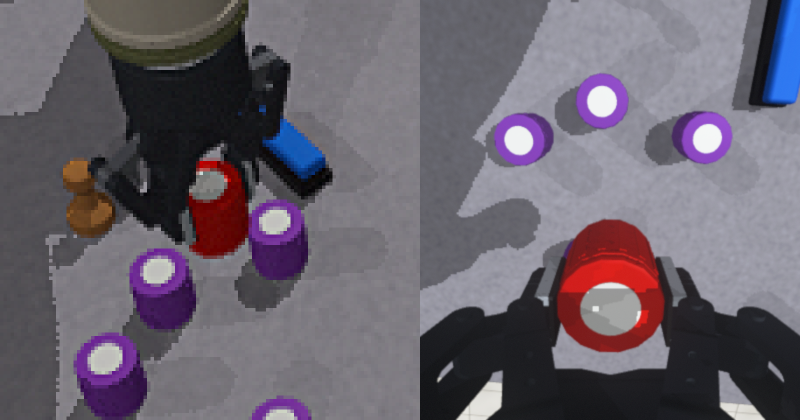

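Six viewed. The red cap is held upright between the pads (right panel, about (610,300)), and the four purple caps are undisturbed. I'll measure the cap's offset from the TCP.

```bash
cat >> h.py <<'E'
def heldcap():
    s=r.sense(); t=s["tool_pos"]; p,d,X=cloud("wrist")
    hsv=cv2.cvtColor(p,cv2.COLOR_BGR2HSV)
    near=np.hypot(X[...,0]-t[0],X[...,1]-t[1])<28
    red=(hsv[...,1]>120)&((hsv[...,0]<8)|(hsv[...,0]>172))&near
    tp=near&(X[...,2]>t[2]+25)&(X[...,2]<t[2]+40)&(red|(hsv[...,1]<60))
    q=X[tp]; z=np.median(q[:,2]); q=q[abs(q[:,2]-z)<2.5]
    A=np.c_[q[:,:2]-q[:,:2].mean(0),np.ones(len(q))]; co=np.linalg.lstsq(A,q[:,2],rcond=None)[0]
    rr=q[:,:2]; lo=np.percentile(X[red][:,2],0.5)
    print("TCP",t.round(1),"yaw",s["tcp_rot"].round(1),"cap top circle",cv2.minEnclosingCircle(rr.astype(np.float32)),"z",z,"rim",lo,"tilt deg",np.degrees(co[:2]).round(1),len(q))
    return p,X
E
python3 -c "
from h import *
heldcap()"
```

```text
TCP [ 625.  -290.7  182.9] yaw [-1.799e+02 -1.000e-01  9.630e+01] cap top circle ((620.368896484375, -291.2531433105469), 26.539674758911133) z 215.44306301497858 rim 171.26813459182708 tilt deg [0.2 0.1] 8282
```

```bash
sed -i 's/(red|(hsv\[...,1\]<60))/red/' h.py; python3 -m pendant '[[0.3,46,-2.5,0,0],[0.3,46,-2.5,0,0],[0.3,46,-2.5,0,0],[0.3,46,-2.5,0,0],[0.3,46,-2.5,0,0],[0.3,46,-2.5,0,0],[0.3,46,-2.5,0,0],[0.3,46,-2.5,0,0],[0.3,0,0,0,0],[0.3,0,0,0,0]]'
python3 - <<'E'
from h import *
p,X=heldcap()
print("stud",top(X,(564,75),30,84,95),"plinth",top(X,(564,75),30,50,57))
p,d,X=cloud("top");
E
```

```text
time: 9.55
tool_pos: [564.6, 73.5, 182.6]
tcp_rot: [-179.8, 0.0, 96.4]
ft_force: [1.0, -0.9, -1.0]
finger_gap: 41.9
TCP [564.6  73.5 182.6] yaw [-179.8    0.    96.4] cap top circle ((563.8339233398438, 74.0157241821289), 22.264156341552734) z 214.99881058590026 rim 171.7193687162959 tilt deg [0.2 0.1] 5576
stud (array([561.4,  74.4,  87.1]), array([564. ,  75.1]), 11.9, 510) plinth (array([557.1,  73.8,  54. ]), array([564.2,  74.7]), 26.0, 1428)
```

```bash
python3 -m pendant '[[0.3,1,0.4,25,0],[0.3,0,0,25,0],[0.3,0,0,20,0],[0.3,0,0,4,0],[0.3,0,0,0,0],[0.3,0,0,0,0]]' 110
python3 - <<'E'
from h import *
p,X=heldcap(); print("stud",top(X,(564,75),30,50,57))
E
python3 -m pendant '[[0.3,0,0,5,0],[0.3,0,0,5,0],[0.3,0,0,4,0],[0.3,0,0,4,0],[0.3,0,0,4,0],[0.3,0,0,0,0]]'
```

```text
time: 10.25
tool_pos: [566.9, 72.9, 111.5]
tcp_rot: [179.9, 0.0, 96.2]
ft_force: [-0.1, 0.4, -0.1]
finger_gap: 41.8
TCP [566.9  72.9 111.5] yaw [179.9   0.   96.2] cap top circle ((565.7311401367188, 73.64002990722656), 22.54974937438965) z 143.7285050262713 rim 98.89360383489992 tilt deg [0.3 0.1] 5530
stud (array([552.,  74.,  54.]), array([564.2,  74.9]), 26.1, 1930)
time: 10.9
tool_pos: [565.5, 73.6, 87.3]
tcp_rot: [-179.9, -0.0, 96.3]
ft_force: [-0.1, 0.6, -0.9]
finger_gap: 42.0
```

The cap is over the stud by about 15 mm with no contact force. Now pressing.

```bash
python3 -m pendant '[[0.3,0,0,2,0],[0.3,0,0,2,0],[0.3,0,0,2,0],[0.3,0,0,0,0]]'; python3 -m pendant '[[0.3,0,0,2,0],[0.3,0,0,2,0],[0.3,0,0,0,0]]';python3 -m pendant '[[0.3,0,0,2,0],[0.3,0,0,0,0],[0.3,0,0,0,0]]'
```

```text
time: 11.3
tool_pos: [565.9, 73.5, 82.0]
tcp_rot: [-180.0, -0.0, 96.3]
ft_force: [0.2, 0.2, -0.0]
finger_gap: 41.9
time: 11.6
tool_pos: [566.4, 73.9, 79.2]
tcp_rot: [180.0, -0.0, 96.3]
ft_force: [-3.3, 0.3, 6.0]
finger_gap: 42.0
time: 11.9
tool_pos: [566.1, 74.0, 76.9]
tcp_rot: [180.0, -0.0, 96.3]
ft_force: [-3.6, 1.7, 5.4]
finger_gap: 41.9
```

```bash
python3 -m pendant '[[0.3,0,0,2,0],[0.3,0,0,0,0]]'; python3 -m pendant '[[0.3,0,0,2,0],[0.3,0,0,0,0]]';python3 -m pendant '[[0.3,0,0,2,0],[0.3,0,0,0,0]]'; python3 -m pendant '[[0.3,0,0,2,0],[0.3,0,0,0,0]]'
```

```text
time: 12.1
tool_pos: [566.0, 73.8, 73.8]
tcp_rot: [180.0, -0.0, 96.3]
ft_force: [2.1, 1.5, -5.2]
finger_gap: 42.1
time: 12.3
tool_pos: [565.5, 73.6, 71.3]
tcp_rot: [-179.9, -0.0, 96.3]
ft_force: [-0.6, 1.3, -4.5]
finger_gap: 41.8
time: 12.5
tool_pos: [566.1, 73.3, 70.1]
tcp_rot: [-180.0, 0.0, 96.3]
ft_force: [-0.9, -0.5, -0.6]
finger_gap: 42.1
time: 12.7
tool_pos: [566.5, 73.3, 69.6]
tcp_rot: [180.0, 0.0, 96.3]
ft_force: [-4.5, 0.8, 7.8]
finger_gap: 42.0
```

The catch clicked: the force rose, then dropped suddenly, and is building again near home height. I'll keep pressing.

```bash
python3 -m pendant '[[0.3,0,0,1.5,0],[0.3,0,0,0,0],[0.3,0,0,0,0]]'; python3 -m pendant '[[0.3,0,0,1.5,0],[0.3,0,0,0,0],[0.3,0,0,0,0],[0.3,0,0,0,0]]'
python3 - <<'E'
from h import *
p,X=heldcap()
E
```

```text
time: 13.0
tool_pos: [566.6, 73.4, 69.6]
tcp_rot: [179.9, 0.0, 96.3]
ft_force: [-11.0, -0.8, 20.2]
finger_gap: 42.0
time: 13.4
tool_pos: [566.7, 73.4, 69.6]
tcp_rot: [179.9, 0.0, 96.3]
ft_force: [-18.4, -1.8, 32.6]
finger_gap: 42.0
TCP [566.7  73.4  69.6] yaw [179.9   0.   96.3] cap top circle ((565.8070678710938, 73.77120208740234), 22.258790969848633) z 101.94138391275533 rim 56.47965735410817 tilt deg [0.2 0. ] 5496
```

```bash
python3 -m pendant '[[0.3,0,-1,0,0],[0.3,0,0,-0.5,0],[0.3,0,0,0,0],[0.3,0,0,0,0]]'
python3 - <<'E'
from h import *
p,X=heldcap(); cv2.imwrite("pics/w7.png",p)
p,d,X=cloud("scene"); u=project("scene",(566,74,80)).astype(int)
c=p[u[1]-50:u[1]+50,u[0]-50:u[0]+70]
cv2.imwrite("pics/v7.png",cv2.resize(c,(720,600),interpolation=3))
print("stapler",top(X,(484,-158),70,20,50),"stamp",top(X,(440,-305),40,50,80))
p,d,X=cloud("top"); print("stapler",top(X,(484,-158),70,20,50),"stamp",top(X,(440,-305),40,50,80), "but",top(X,(606,198),20,60,75))
print(r.sense()["ft_force"])
E
```

```text
time: 13.85
tool_pos: [566.6, 73.3, 69.5]
tcp_rot: [179.8, 0.0, 96.3]
ft_force: [-11.0, -1.0, 23.6]
finger_gap: 42.0
TCP [566.6  73.3  69.5] yaw [179.8   0.   96.3] cap top circle ((565.439697265625, 73.76126861572266), 22.021562576293945) z 101.89444820436279 rim 56.19334302345007 tilt deg [0.3 0. ] 5500
stapler (array([ 485.2, -158.9,   32.7]), array([ 481.2, -157. ]), 50.3, 279) stamp (array([ 439.8, -311.6,   62.1]), array([ 436.7, -311.1]), 12.7, 74)
stapler (array([ 479.8, -153. ,   33. ]), array([ 478.8, -150.7]), 51.1, 312) stamp (array([ 436.5, -305.7,   63.1]), array([ 436.2, -307.2]), 12.3, 65) but (array([607.4, 201.2,  65.9]), array([607.4, 199.8]), 13.9, 63)
[-10.71454771  -0.82586999  22.95639942]
```

View pics/v7.png

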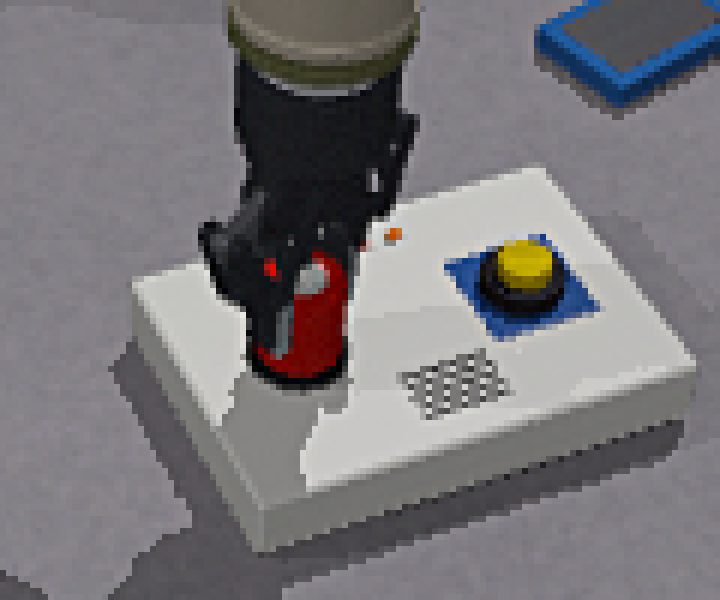

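The cap sits on the plinth at (300,370), the button is up, and the arm is still pressing at a steady 23 N. Handing in.

```bash
python3 -c "
from bench import hand_in; print(hand_in())"
```

```text
the job is handed in; nothing more can be done
None
```

I pressed the yellow test button, fitted the red cap on the stud, and handed the job in at about 14 s on the robot's clock, still pressing the cap down. `hand_in` gives no verdict.

- **Test button:** I pressed it to its stop, with the fingertips at z = 60.8 mm and 18 N. It sprang back up, with its top at 67.7 mm afterwards.
- **Red cap:** I gripped only the red cap, leaving the four purple ones standing, and set it over the stud. The push rose to at least 6 N at the catch, dropped suddenly at the click, then rose again on the plinth.
- **Final push:** It peaked at about 33 N and held steady at about 23 N down at hand-in. About 11 N of sideways force on the stud was left, down from 18 N.
- **Cap seated:** The cap's top measured 101.9 mm, against 101 mm for fully home. The wrist depth reads about 1 mm high, and the last picture shows the rim on the plinth.
- **Bystanders:** The stapler and stamp measured within about 1 mm of where they started. I did not re-measure the ink pad, but the arm never went down near it.
- **Disagreements:** The top and scene cameras differed by 3–5 mm, so I used the wrist camera for the fine fits. The network put the stud in the middle of the unit, so I located it from the depth data instead.

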